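# Blow out the card punch and draw its ram

### The job

Paper dust is clogging the slot punch. Pick up the air duster, hold its nozzle a few centimetres in front of the punch stand's dust window, level and pointing straight in, steady for a good second, then lay the duster flat on the cutting mat again and let go of it. Now grip the wooden head of the square punch and draw it straight up out of its snug bore by about 40 mm, until the groove round its shank comes level with the top of the stand, without jamming or wrenching it, and finish still holding it there; leave the other things on the mat alone.

Things in the scene. Friction and masses are not known exactly. Their poses are not given: they have to be found in the camera images.
- guide: Dark steel punch stand, fixed on the mat (mat top 3 mm above the bench). Origin: centre of its underside; z up along the bore, x from front (dust window) to back. Base 120 x 100 x 12 mm (x, y, z); block 64 x 64 mm above it, top at 115 mm, on a web at the back. By height: open card throat 12-30 mm, lower bore 30-65, dust window 65-95 (24 mm wide, open to the front), upper bore 95-115.
- dust_window (a point): Centre of the dust window's opening in the front (-x) face of the stand, 80 mm above the stand's underside and 32 mm in front of the bore axis. The window faces the robot, give or take 0.35 rad; a bright steel lip 36 mm wide sticks out 15 mm under it (top 16 mm below the window's centre) and shows the front from above. Axes as the stand's: x points into the window, z up.
- bore_mouth (a point): Centre of the bore's mouth in the stand's top, 115 mm above its underside; axes as the stand's. The bore is upright and square, 21.5 mm wide, 1.5 mm wider than the punch.
- punch_head (a point): Centre of the punch's wooden head, 44 x 24 x 32 mm (x, y, z), pinched from above across its 24 mm (y). Axes as the stand's. At the start it is 144 mm above the stand's underside and the head's lower face 13 mm above the stand's top.
- duster: Hand-held air duster lying flat on the mat: grey body 130 x 36 x 34 mm (x, y, z) with a tapering metal nozzle 45 mm long at its +x end, 0.2 kg. Origin: centre of the body's underside. x points along the nozzle, the way it blows; z is up as it lies.
- duster_center (a point): Centre of the duster's grey body, half-way up (17 mm above its underside); to be pinched across its 36 mm (along y) from above. Axes as the duster's.
- nozzle_tip (a point): Tip of the duster's nozzle, 110 mm ahead (+x) of the centre, at the same height.
- aim_point (a point): Point on the air jet's line, 50 mm ahead of the nozzle tip (160 mm ahead of the duster's centre), nothing to see there.
- glue_jar: Bystander: glue jar, 64 mm across, 90 mm high, left. Origin: centre of its underside.
- tape_roll: Bystander: empty tape roll (cardboard ring), 90 mm across, 25 mm high, lying flat. Origin: centre of its underside.
- knife: Bystander: shut craft knife lying flat beyond the stand, about 160 x 24 x 14 mm. Origin: centre of the handle's underside.
- card_strips: Bystander: bundle of three glued card strips, 200 x 30 x 15 mm, lying flat. Origin: centre of its underside.
- punch: Loose square punch standing in the stand: steel bar 20 x 20 x 116 mm, wooden head on top, 0.3 to 0.6 kg. Origin: centre of its lower end face, 132 mm below the head's centre; z up. At the start it rests on the stand's base, 12 mm above the stand's underside. A 3 mm dark groove round the shank, 63 mm above the foot, reaches the stand's top when the punch is 40 mm up.
Things that resemble listed ones, but are neither listed nor needed, are in the scene too. Of the things that look like the punch, the middle-sized one is meant.

How it is judged:
By the outcome, as a careful person would: the job done as asked, in the order asked, and still so for the second after the job is handed in, while the arm keeps its last pose, push and grip.
It also fails if it takes over 61 s, if anything falls off the work surface, if the arm or the gripper's body presses on something with over 40 N, if the wrist force passes 120 N, or if a joint passes its speed limit or range.

### The arm

A 6-joint arm with a two-finger parallel gripper is mounted at the origin on the work surface. World frame = base frame: x ahead of the robot, y to its left, z up, the work surface at z = 0. Lengths are in m, angles in rad, forces in N, time in s.
With the tool pointing down it reaches from about 0.325 to 0.9 m from the base axis. Payload 6.1 kg.
Tool frame: the origin (TCP) lies at the very end of the fingers, on their centre line; the grasp point (between the pads) lies behind it (bot.hold_point_z is the z of the grasp point in the tool frame, in m); z points along the fingers, y is the direction in which the jaws open and shut (so a half turn about z gives the same grasp; the last joint's range is limited). The gripper opens to 87 mm and grips with 3 to 60 N. Pads are 19 mm wide; open, the fingers measure 117 mm over their backs; the gripper's body (75 mm by 190 mm) begins 51 mm behind the grasp point.
Start: joints at [-1.228, 0.22, 1.526, -0, 1.395, -0.126], TCP at [0.282, -0.558, 0.223] pointing down, gripper open.
Joint ranges: [-2.98, 2.98], [-0.91, 2.08], [0.09, 2.57], [-1.24, 4.39], [0.2, 2.65], [-2.68, 2.68]. Speed limits (rad/s): [2.57, 2.57, 3.01, 3.14, 3.14, 3.14].

### API

Orientations are given as a rotation vector (axis times angle).
In Python, from station import bot gives the robot as it stands.
- The arm moves only by the tool arm_command, never from a script. Its argument "commands" is a list that holds one entry, the list of rows, each a list of 5 numbers: the shift along the tool's x, y, z in units of 100 cm (1.0 is 100 cm), then the turn about the tool's z in units of 360 degrees (1.0 is 360 degrees), then the closure in counts, from 0 (fully open) to 255 (shut). A call has 1 to 10 rows; each row is the pose to reach, as a shift and turn from the pose commanded when the call began, along the tool's axes at that moment, turning the shorter way round; what a row does not reach only later rows make up. A row lasts 1/10 s, in which the tool goes at most 50 mm and 8.59 degrees, less where a joint would pass 70% of its speed; a pose out of reach is approached as far as the arm can. A call with a number of a shift or a turn outside -1 to 1 is refused whole. A call with a gripper value outside its range is refused whole. The fingers move at their own pace and stop on an object; "grip_force" is the grip in N (left out, the last holds). Time passes only in rows, so rows that repeat a pose let the fingers close. It gives the time, the measured TCP pose, the force and the opening at its end, in the units of the state.
- bot.get_state(): the state, without advancing time (a new reading comes with each control period).
- bot.capture(name): name is "side" or "top" or "wrist"; returns a dict with "image" (384x512x3 uint8, red, green, blue), "depth" (384x512 float32, m along the optical axis (not along the pixel's ray), 0 where there is no reading), "vfov" (degrees; the focal length in pixels is half the picture's height over the tangent of half this angle, whatever the lens; pixels are square), "cx", "cy" (the principal point, pixels), "rvec" (rotation vector, rad) and "tvec" (3), from world to camera coordinates, as OpenCV has them; the wrist camera has in their place "mount" (4x4, takes a point from camera to tool coordinates, whose origin is the TCP and whose axes are the flange's). Camera axes: x right, y down, z forward; pixel columns grow to the right and rows downward; lengths in m; the calibration is good to about 2 mm. A picture is of the moment at which its call begins: read the wrist's pose just before it.
- bot.sign_off(): hands the job in, once; it reports no verdict.
The state is a dict: "t": time; "joints": joint angles; "qd": joint speeds; "effort": joint torques, N m; "tool_pos": TCP position; "orientation": TCP orientation; "ft_force": force on the tool from outside, world axes, zero at the start; "wrist_torque": the same for the moment, N m; "gripper_width": opening from 0.0 (shut) to 1.0 (fully open).
Only numpy, scipy, OpenCV 4.12 (cv2) and the standard library are available. Lean on these libraries where they do the work, as an engineer would, in place of code of your own. Each camera call takes 0.05 s, during which the arm holds its last target.

## Working session

There is one attempt and no reset: what is moved stays moved. The work goes in short steps, Python scripts to look and compute and a tool call to move; the robot and the scene stay as the last step left them, time stands still between calls to the robot, and variables do not carry over. Pictures are saved under pics/ and viewed, and the job is handed in when it is done.

Besides the shell and the picture viewer there is one more tool, called after "Call:" as name([rows], argument=value, ...), one row to a line, values as JSON. arm_command: Moves the arm, as the interface text tells. Shifts and turns lie within -1 to 1; 1 stands for 100 cm of shift or 360 degrees of turn. Its arguments: {"type":"object","properties":{"commands":{"type":"array","items":{"type":"array","items":{"type":"array","items":{"type":"number"}}}},"grip_force":{"type":"number"}},"required":["commands"]}

```bash
ls; mkdir -p pics
cat > h.py <<'E'
import numpy as np, cv2, pickle
from scipy.spatial.transform import Rotation as R
from station import bot
def cap(n, fn=None):
    s=bot.get_state(); c=bot.capture(n); c['state']=s; c['name']=n
    if fn:
        cv2.imwrite('pics/'+fn+'.png',c['image'][:,:,::-1]); pickle.dump(c,open('pics/'+fn+'.pkl','wb'))
    return c
def load(fn): return pickle.load(open('pics/'+fn+'.pkl','rb'))
def pose(c):  # cam->world R,t
    if 'mount' in c and c['mount'] is not None:
        s=c['state']; T=np.eye(4); T[:3,:3]=R.from_rotvec(s['orientation']).as_matrix(); T[:3,3]=s['tool_pos']
        M=T@np.array(c['mount']); return M[:3,:3],M[:3,3]
    Rm=R.from_rotvec(np.array(c['rvec']).ravel()).as_matrix(); return Rm.T,-Rm.T@np.array(c['tvec']).ravel()
def f(c): return c['image'].shape[0]/2/np.tan(np.radians(c['vfov'])/2)
def ray(c,u,v):
    Rm,t=pose(c); d=Rm@np.array([(u-c['cx'])/f(c),(v-c['cy'])/f(c),1.]); return t,d
def onz(c,u,v,z):
    t,d=ray(c,u,v); return t+d*(z-t[2])/d[2]
def cloud(c):
    Rm,t=pose(c); v,u=np.mgrid[:c['depth'].shape[0],:c['depth'].shape[1]]; D=c['depth']
    P=np.stack([(u-c['cx'])/f(c)*D,(v-c['cy'])/f(c)*D,D],-1); W=P@Rm.T+t; W[D==0]=np.nan; return W
def proj(c,p):
    Rm,t=pose(c); q=Rm.T@(np.array(p)-t); return q[0]/q[2]*f(c)+c['cx'],q[1]/q[2]*f(c)+c['cy']
E
python3 - <<'E'
from h import *
for n in('side','top','wrist'):
    c=cap(n,n+'0'); print(n,{k:c[k] for k in c if k not in('image','depth')})
print(bot.hold_point_z)
ims=[cv2.imread(f'pics/{n}0.png') for n in('side','top','wrist')]
E
```

```text
pics
side {'vfov': 47.74775899493918, 'cx': 256.70920581744736, 'cy': 192.922890270001, 'rvec': array([ 0.83739178, -2.43736673,  1.23405809]), 'tvec': array([0.35805255, 0.2898295 , 0.945307  ]), 'state': {'t': 0.0, 'joints': array([-1.22811829e+00,  2.21267250e-01,  1.52761557e+00, -1.42094050e-05,
        1.39468140e+00, -1.26123626e-01]), 'qd': array([-8.11550661e-04,  9.70387559e-04,  7.57578570e-04, -4.32192390e-04,
        6.92942594e-05,  2.48637120e-03]), 'effort': array([-7.26127437e-04, -4.94610572e+01, -3.87379217e+01,  6.98664109e-02,
        5.72613941e-02, -1.78936975e-04]), 'tool_pos': array([ 0.28215456, -0.55698948,  0.22140941]), 'orientation': array([-3.05377576e+00, -7.29216009e-01,  3.56293187e-04]), 'ft_force': array([-0.32328732, -0.45405452, -0.05022346]), 'wrist_torque': array([-0.02275896,  0.01757478,  0.0115176 ]), 'gripper_width': 1.001982586485022}, 'name': 'side'}
top {'vfov': 44.16747819227998, 'cx': 249.65825735289428, 'cy': 194.92493817271307, 'rvec': array([ 2.12750256, -2.18049244,  0.12601717]), 'tvec': array([-0.04051643,  0.51632569,  1.3549420
[... 1127 characters left out ...]
), 'state': {'t': 0.1, 'joints': array([-1.22808364e+00,  2.21129324e-01,  1.52747653e+00,  2.12253028e-05,
        1.39470447e+00, -1.26089996e-01]), 'qd': array([-0.00042792, -0.00238821, -0.00327347, -0.00052488,  0.00034799,
        0.00071919]), 'effort': array([ 5.83519122e-04, -4.95945454e+01, -3.88518906e+01,  7.00942171e-02,
        5.15374588e-02, -7.61388333e-05]), 'tool_pos': array([ 0.28220957, -0.5570442 ,  0.22156844]), 'orientation': array([-3.05401953e+00, -7.29265793e-01,  2.58895604e-04]), 'ft_force': array([-0.16898592,  0.21150554,  0.11746042]), 'wrist_torque': array([ 0.02470865, -0.0090273 ,  0.00522384]), 'gripper_width': 1.0037862521912946}, 'name': 'wrist'}
-0.0187
```

View pics/side0.png

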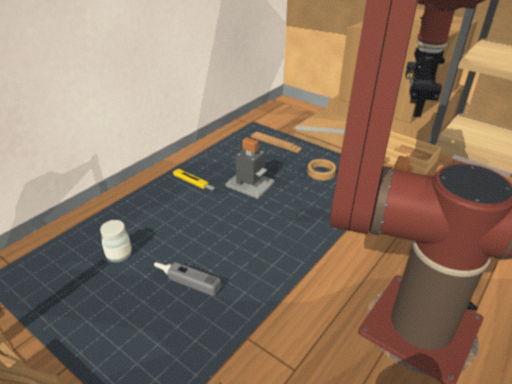

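View pics/top0.png

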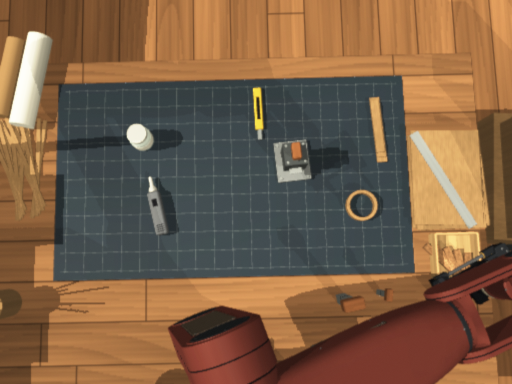

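View pics/wrist0.png

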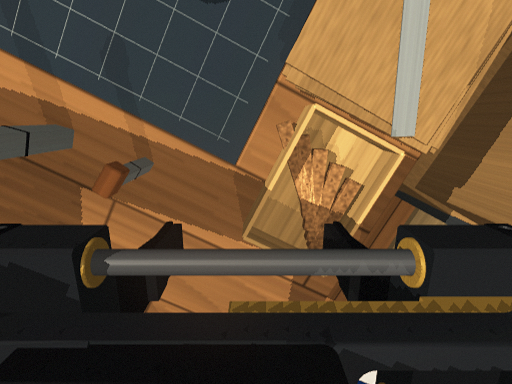

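Candidates:
- **Punch:** in the stand at top (293,150); two loose look-alikes off the mat at (352,303), which is larger, and (387,294), which is smaller. The middle-sized one should be the one standing in the bore.
- **Duster:** only one, at top (157,207).

I'll check close crops.

Run:
```python
from h import *
c=load('top0'); im=c['image'][:,:,::-1]
a=cv2.resize(im[125:195,260:330],(400,400),interpolation=cv2.INTER_CUBIC)
b=cv2.resize(im[170:240,120:190],(400,400),interpolation=cv2.INTER_CUBIC)
cc=cv2.resize(im[270:330,330:410],(400,300),interpolation=cv2.INTER_CUBIC)
s=load('side0')['image'][:,:,::-1]
d=cv2.resize(s[130:200,215:285],(400,300),interpolation=cv2.INTER_CUBIC)
cv2.imwrite('pics/crop1.png',cv2.resize(np.vstack([np.hstack([a,b]),np.hstack([cc,d])]),(685,600)))
W=cloud(c)
for u,v in((297,148),(310,142),(157,207),(155,195),(150,180),(352,303),(387,294),(140,135)): print(u,v,W[v,u].round(3))
```

```text
297 148 [ 0.622 -0.184  0.165]
310 142 [ 0.676 -0.24   0.003]
157 207 [0.486 0.218 0.036]
155 195 [0.521 0.223 0.041]
150 180 [0.568 0.24  0.027]
352 303 [ 0.215 -0.305  0.193]
387 294 [ 0.229 -0.414  0.118]
140 135 [0.688 0.255 0.091]
```

View pics/crop1.png

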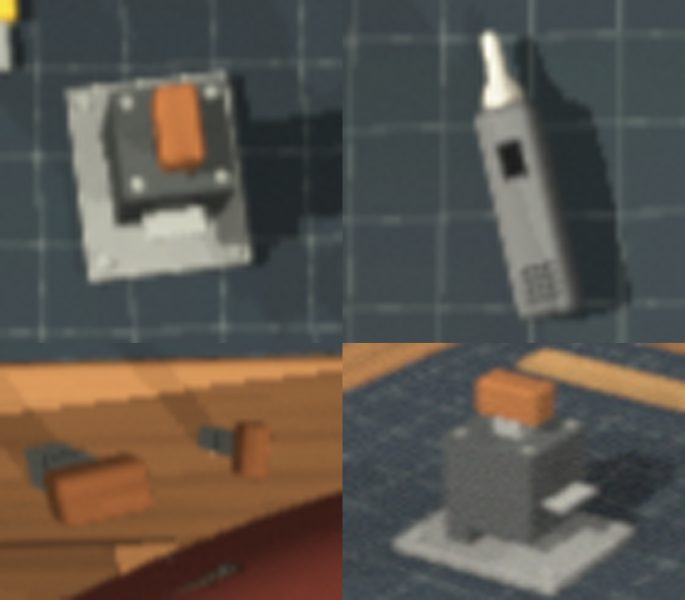

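The crops confirm the middle-sized punch is the one in the stand, with the bright lip facing the robot. Of the loose look-alikes, one is larger and one smaller. Next I'll measure.

Run:
```python
from h import *
c=load('top0'); W=cloud(c); im=c['image'].astype(int)
def rect(mask,z,name):
    mask=mask.astype(np.uint8); n,l,st,ce=cv2.connectedComponentsWithStats(mask)
    i=1+np.argmax(st[1:,4]); cs,_=cv2.findContours((l==i).astype(np.uint8),0,2)
    p=np.array([onz(c,q[0],q[1],z)[:2] for q in cs[0][:,0].astype(float)],np.float32)
    r=cv2.minAreaRect(p); b=cv2.boxPoints(r); print(name,st[i,4],np.round(r[0],4),np.round(r[1],4),'ang',round(r[2],2)); return l==i
v,u=np.mgrid[:384,:512]
roi=(u>135)&(u<185)&(v>170)&(v<240)
sat=im.max(2)-im.min(2); br=im.max(2)
m=roi&(W[:,:,2]>0.025)
rect(m,0.037,'duster all(depth)')
m=roi&(br>90)&(br<190)&(sat<25); rect(m,0.037,'body gray')
m2=roi&(br>190); ys,xs=np.where(m2); print('nozzle px',len(xs))
for y in range(ys.min(),ys.max()+1): 
    x=xs[ys==y]; 
    if len(x): print(y,x.mean(),onz(c,x.mean(),y,0.020).round(4)[:2])
roi=(u>265)&(u<325)&(v>130)&(v<190)
m=roi&(im[:,:,0]-im[:,:,2]>60); rect(m,0.163,'head')
m=roi&(W[:,:,2]>0.1)&(W[:,:,2]<0.13); rect(m|(roi&(im[:,:,0]-im[:,:,2]>60)),0.118,'block')
m=roi&(W[:,:,2]>0.008); rect(m,0.015,'base')
s=bot.get_state(); print(R.from_rotvec(s['orientation']).as_matrix().round(3))
```

```text
duster all(depth) 613 [0.4928 0.2222] [0.1731 0.037 ] ang 12.54
body gray 521 [0.4863 0.2241] [0.1864 0.0352] ang 13.07
nozzle px 51
177 149.5 [0.5779 0.2435]
178 149.5 [0.5748 0.2435]
179 150.0 [0.5718 0.242 ]
180 150.0 [0.5688 0.242 ]
181 150.0 [0.5658 0.242 ]
182 150.0 [0.5628 0.2419]
183 151.0 [0.5597 0.239 ]
184 151.0 [0.5567 0.239 ]
185 151.0 [0.5537 0.239 ]
186 151.0 [0.5507 0.2389]
187 151.5 [0.5477 0.2375]
188 151.0 [0.5447 0.2389]
189 151.0 [0.5417 0.2389]
190 151.0 [0.5387 0.2389]
191 150.5 [0.5358 0.2404]
head 160 [ 0.6163 -0.1808] [0.0467 0.0253] ang 4.85
block 555 [ 0.6182 -0.1812] [0.0675 0.0656] ang 4.77
base 1345 [ 0.6206 -0.1839] [0.125  0.1248] ang 3.8
[[ 0.892  0.452 -0.   ]
 [ 0.452 -0.892  0.001]
 [ 0.    -0.001 -1.   ]]
```

Call:
arm_command([
  [[0.215, -0.315, -0.03, 0.02, 0], [0.215, -0.315, -0.03, 0.0394, 0], [0.215, -0.315, -0.03, 0.0394, 0], [0.215, -0.315, -0.03, 0.0394, 0], [0.215, -0.315, -0.03, 0.0394, 0], [0.429, -0.629, -0.03, 0.0394, 0], [0.429, -0.629, -0.03, 0.0394, 0], [0.429, -0.629, -0.03, 0.0394, 0], [0.429, -0.629, -0.03, 0.0394, 0], [0.429, -0.629, -0.03, 0.0394, 0]],
], grip_force=20)

```text
t: 1.15
tool_pos: [0.3467, -0.0608, 0.2473]
orientation: [3.122, 0.345, 0.001]
ft_force: [1.2, 0.4, -0.4]
gripper_width: 1.001
```

```bash
cat >> h.py <<'E'
def plan(target,yaw_deg,s=None):
    s=s or bot.get_state(); Rm=R.from_rotvec(s['orientation']).as_matrix()
    d=Rm.T@(np.array(target)-s['tool_pos']); y=np.degrees(np.arctan2(Rm[1,0],Rm[0,0]))
    t=(y-yaw_deg+180)%360-180
    print('t',round(s['t'],2),'pos',s['tool_pos'].round(4),'yaw',y.round(2),'tilt',np.degrees(np.arccos(-Rm[2,2])).round(2),'-> shift',d.round(4),'turn',round(t/360,4),'F',s['ft_force'].round(1),'w',round(s['gripper_width'],3),'j',s['joints'].round(2))
E
python3 - <<'E'
from h import *
plan([0.38,0.198,0.25],12.7)
E
```

```text
t 1.15 pos [ 0.3467 -0.0608  0.2473] yaw 12.62 tilt 0.06 -> shift [ 0.0891 -0.2452 -0.0028] turn -0.0002 F [ 1.2  0.4 -0.4] w 1.001 j [-0.4  -0.51  2.13  0.    1.52  0.95]
```

Call:
arm_command([
  [[0.089, -0.245, 0, 0, 0], [0.089, -0.245, 0, 0, 0], [0.089, -0.245, 0, 0, 0], [0.089, -0.245, 0, 0, 0], [0.089, -0.245, 0, 0, 0], [0.089, -0.245, 0, 0, 0], [0.089, -0.245, 0, 0, 0], [0.089, -0.245, 0, 0, 0]],
])

```text
t: 1.95
tool_pos: [0.3798, 0.1951, 0.2468]
orientation: [3.121, 0.347, -0.002]
ft_force: [-0.7, 0.6, -0.4]
gripper_width: 0.999
```

Run:
```python
from h import *
c=cap('wrist','w1'); plan([0.38,0.198,0.25],12.7,c['state'])
```

```text
t 1.95 pos [0.3798 0.1951 0.2468] yaw 12.69 tilt 0.08 -> shift [ 0.0008 -0.0028 -0.0032] turn -0.0 F [-0.7  0.6 -0.4] w 0.999 j [ 0.29 -0.29  1.98 -0.    1.45  1.64]
```

View pics/w1.png

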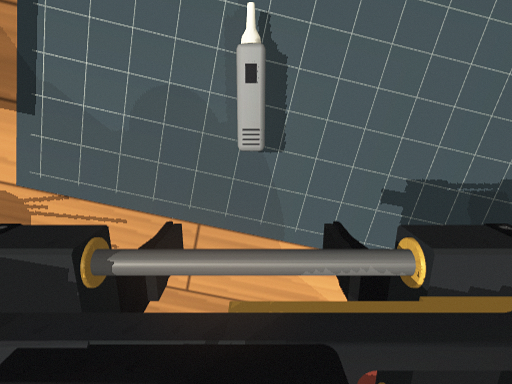

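The duster spans rows 2–150 at column ~250, almost exactly aligned with the tool. The tip is at (250,3) and the body corners are around (237–265, 44–150).

Run:
```python
from h import *
c=load('w1'); W=cloud(c); v,u=np.mgrid[:384,:512]
m=((W[:,:,2]>0.028)&(W[:,:,2]<0.05)&(v>38)&(v<170)&(u>210)&(u<300)).astype(np.uint8)
m=cv2.morphologyEx(m,cv2.MORPH_OPEN,np.ones((9,9)))
cs,_=cv2.findContours(m,0,2); q=max(cs,key=cv2.contourArea)[:,0].astype(float)
p=np.array([onz(c,a,b,0.037)[:2] for a,b in q],np.float32); print(cv2.minAreaRect(p), cv2.boundingRect(m))
print('z',np.nanmedian(W[:,:,2][m>0]))
print('tip',onz(c,250.5,2.5,0.02))
# nozzle centers
im=c['image'].astype(int)
for y in (4,10,20,30,38): 
    x=np.where((im[y,225:280].min(1)>140))[0]+225; print(y,x.mean(),onz(c,x.mean(),y,0.02).round(4))
```

```text
((0.4731249213218689, 0.2190091609954834), (0.13034409284591675, 0.034998513758182526), 11.78530502319336) (236, 39, 30, 112)
z 0.035466553745221785
tip [0.5792055  0.24223441 0.02      ]
4 250.0 [0.5775 0.2425 0.02  ]
10 251.88888888888889 [0.5719 0.2389 0.02  ]
20 250.5 [0.5611 0.2382 0.02  ]
30 250.0 [0.5503 0.2364 0.02  ]
38 250.0 [0.5417 0.2345 0.02  ]
```

Run:
```python
from h import *
plan([0.472,0.219,0.06],12.2)
```

```text
t 2.0 pos [0.38   0.1947 0.247 ] yaw 12.61 tilt 0.06 -> shift [ 0.0952 -0.0037  0.1869] turn 0.0011 F [-0.1 -0.5 -0.4] w 1.0 j [ 0.29 -0.29  1.98 -0.    1.45  1.64]
```

Call:
arm_command([
  [[0.095, -0.004, 0.1, 0.001, 0], [0.095, -0.004, 0.1, 0.001, 0], [0.095, -0.004, 0.187, 0.001, 0], [0.095, -0.004, 0.187, 0.001, 0], [0.095, -0.004, 0.187, 0.001, 0], [0.095, -0.004, 0.187, 0.001, 0], [0.095, -0.004, 0.187, 0.001, 0], [0.095, -0.004, 0.187, 0.001, 0]],
])

```text
t: 2.8
tool_pos: [0.4735, 0.2203, 0.0625]
orientation: [-3.123, -0.335, -0.006]
ft_force: [0.7, -0.1, 0.9]
gripper_width: 1.0
```

Run:
```python
from h import *
plan([0.472,0.219,0.007],12.2)
```

```text
t 2.8 pos [0.4735 0.2203 0.0625] yaw 12.24 tilt 0.21 -> shift [-0.002   0.001   0.0555] turn 0.0001 F [ 0.7 -0.1  0.9] w 1.0 j [ 0.28  0.15  1.93 -0.    1.06  1.64]
```

Call:
arm_command([
  [[-0.001, 0.001, 0.03, 0, 0], [-0.001, 0.001, 0.045, 0, 0], [-0.001, 0.001, 0.052, 0, 0], [-0.001, 0.001, 0.052, 0, 0], [-0.001, 0.001, 0.052, 0, 0]],
])

```text
t: 3.3
tool_pos: [0.4717, 0.2198, 0.009]
orientation: [-3.123, -0.337, -0.002]
ft_force: [0.2, -0.5, 0.1]
gripper_width: 1.001
```

Run:
```python
from h import *
plan([0.472,0.219,0.007],12.2)
```

```text
t 3.3 pos [0.4717 0.2198 0.009 ] yaw 12.33 tilt 0.06 -> shift [0.0001 0.0008 0.002 ] turn 0.0004 F [ 0.2 -0.5  0.1] w 1.001 j [ 0.28  0.24  1.95 -0.    0.95  1.64]
```

Call:
arm_command([
  [[0, 0.0008, 0.002, 0, 0], [0, 0.0008, 0.002, 0, 255], [0, 0.0008, 0.002, 0, 255], [0, 0.0008, 0.002, 0, 255], [0, 0.0008, 0.002, 0, 255], [0, 0.0008, 0.002, 0, 255], [0, 0.0008, 0.002, 0, 255], [0, 0.0008, 0.002, 0, 255], [0, 0.0008, 0.002, 0, 255], [0, 0.0008, 0.002, 0, 255]],
], grip_force=25)

```text
t: 4.3
tool_pos: [0.4713, 0.2187, 0.0062]
orientation: [3.123, 0.337, -0.0]
ft_force: [0.1, 0.2, -0.9]
gripper_width: 0.413
```

Run:
```python
from h import *
plan([0.472,0.219,0.007],12.2)
```

```text
t 4.3 pos [0.4713 0.2187 0.0062] yaw 12.32 tilt 0.0 -> shift [ 0.0008 -0.0001 -0.0008] turn 0.0003 F [ 0.1  0.2 -0.9] w 0.413 j [ 0.28  0.24  1.95 -0.    0.95  1.64]
```

Call:
arm_command([
  [[0, 0, -0.02, 0, 255], [0, 0, -0.05, 0, 255], [0, 0, -0.09, 0, 255], [0, 0, -0.13, 0, 255], [0, 0, -0.15, 0, 255], [0, 0, -0.15, 0, 255]],
])

```text
t: 4.9
tool_pos: [0.4736, 0.2195, 0.1598]
orientation: [-3.122, -0.337, -0.011]
ft_force: [0.5, 1.1, -1.3]
gripper_width: 0.413
```

Run:
```python
from h import *
plan([0.38,-0.20,0.156],4.8)
```

```text
t 4.9 pos [0.4736 0.2195 0.1598] yaw 12.32 tilt 0.4 -> shift [-0.181   0.3899  0.0024] turn 0.0209 F [ 0.5  1.1 -1.3] w 0.413 j [0.28 0.02 1.86 0.   1.25 1.64]
```

Call:
arm_command([
  [[-0.01, 0.022, 0, 0.002, 255], [-0.027, 0.058, 0, 0.005, 255], [-0.045, 0.097, 0, 0.008, 255], [-0.065, 0.14, 0, 0.011, 255], [-0.085, 0.183, 0, 0.014, 255], [-0.105, 0.227, 0, 0.017, 255], [-0.125, 0.27, 0, 0.02, 255], [-0.143, 0.31, 0, 0.021, 255], [-0.16, 0.347, 0, 0.021, 255], [-0.172, 0.375, 0, 0.021, 255]],
])

```text
t: 5.9
tool_pos: [0.3813, -0.1858, 0.1541]
orientation: [-3.137, -0.128, 0.004]
ft_force: [0.6, 0.8, -1.7]
gripper_width: 0.412
```

Run:
```python
from h import *
plan([0.38,-0.20,0.156],4.8)
```

```text
t 5.9 pos [ 0.3813 -0.1858  0.1541] yaw 4.66 tilt 0.17 -> shift [-0.0024  0.0141 -0.002 ] turn -0.0004 F [ 0.6  0.8 -1.7] w 0.412 j [-0.64 -0.22  2.1  -0.    1.26  0.85]
```

Call:
arm_command([
  [[0, 0.012, 0, 0, 255], [0, 0.012, 0, 0, 255], [0, 0.012, 0, 0, 255], [0, 0.012, 0, 0, 255], [0, 0.012, 0, 0, 255]],
])

```text
t: 6.4
tool_pos: [0.3844, -0.195, 0.1559]
orientation: [-3.138, -0.133, 0.001]
ft_force: [0.1, 0.3, -2.9]
gripper_width: 0.408
```

Run:
```python
from h import *
c=cap('wrist','w2'); plan([0.38,-0.2,0.156],4.8,c['state'])
cap('side','s2')
```

```text
t 6.4 pos [ 0.3844 -0.195   0.1559] yaw 4.86 tilt 0.04 -> shift [-0.0048  0.0046 -0.0001] turn 0.0002 F [ 0.1  0.3 -2.9] w 0.408 j [-0.65 -0.2   2.08  0.    1.26  0.83]
```

View pics/w2.png

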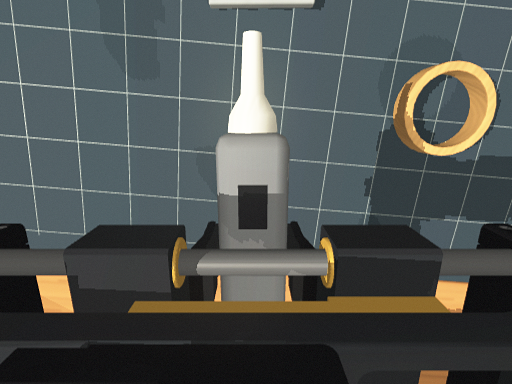

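View pics/s2.png

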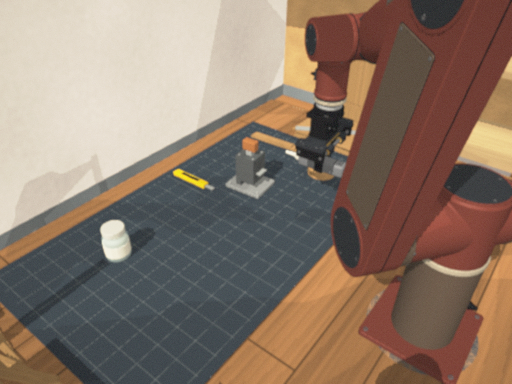

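Run:
```python
from h import *
c=load('w2'); W=cloud(c); s=c['state']; Rm=R.from_rotvec(s['orientation']).as_matrix()
T=(W-s['tool_pos'])@Rm
for v in (36,45,60,80,140,150,160,175): 
    row=T[v,235:270]; k=np.nanargmin(row[:,2]); print(v,np.nanmin(row[:,2]).round(4),T[v,252].round(4))
print('tip',[ (Rm.T@(onz(c,252,33,s['tool_pos'][2]+0.0138)-s['tool_pos'])).round(4)])
```

```text
36 -0.0174 [ 0.1078 -0.0004 -0.0167]
45 -0.0188 [ 0.1039 -0.0004 -0.0173]
60 -0.0186 [ 0.0975 -0.0004 -0.018 ]
80 -0.0194 [ 0.0886 -0.0004 -0.0194]
140 -0.0298 [ 0.0616 -0.0004 -0.0271]
150 -0.0306 [ 0.0572 -0.0004 -0.0286]
160 -0.0313 [ 0.0528 -0.0004 -0.0304]
175 -0.0306 [ 0.0457 -0.0005 -0.0302]
tip [array([ 0.1098, -0.0004, -0.0138])]
```

Call:
arm_command([
  [[0.02, 0.0, 0, 0, 255], [0.045, 0.0, 0, 0, 255], [0.045, 0, 0, 0, 255], [0.045, 0, 0, 0, 255], [0.045, 0.0, 0, 0, 255]],
])

```text
t: 7.0
tool_pos: [0.4285, -0.1922, 0.156]
orientation: [-3.138, -0.131, 0.001]
ft_force: [-0.8, -0.3, -2.8]
gripper_width: 0.413
```

Run:
```python
from h import *
c=cap('wrist','w3'); plan([0.436,-0.196,0.156],4.8,c['state'])
```

```text
t 7.0 pos [ 0.4285 -0.1922  0.156 ] yaw 4.78 tilt 0.05 -> shift [ 0.0071  0.0045 -0.    ] turn -0.0 F [-0.8 -0.3 -2.8] w 0.413 j [-0.59 -0.1   1.99 -0.    1.25  0.9 ]
```

View pics/w3.png

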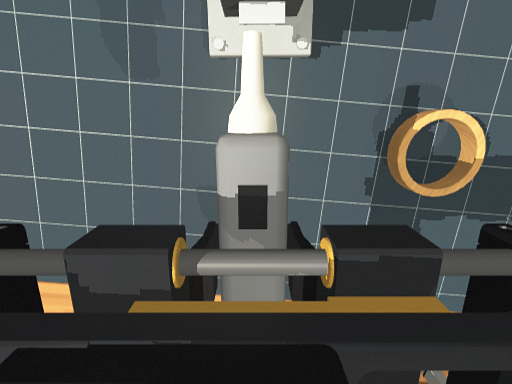

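Run:
```python
from h import *
c=load('w3'); im=c['image']
cv2.imwrite('pics/w3c.png',cv2.resize(im[0:70,190:330,::-1],(800,400),interpolation=cv2.INTER_CUBIC))
g=cv2.cvtColor(im,cv2.COLOR_RGB2GRAY).astype(int)
for y in (5,12,18): print(y,list(g[y,230:296]))
for y in (30,): print(y,list(g[y,200:225]),list(g[y,300:325]))
for x in (215,225,235,285,300,308): print(x,list(g[45:65,x]))
```

```text
5 [np.int64(67), np.int64(60), np.int64(62), np.int64(54), np.int64(53), np.int64(52), np.int64(52), np.int64(48), np.int64(95), np.int64(252), np.int64(246), np.int64(243), np.int64(243), np.int64(243), np.int64(243), np.int64(243), np.int64(243), np.int64(243), np.int64(244), np.int64(243), np.int64(244), np.int64(245), np.int64(244), np.int64(244), np.int64(244), np.int64(244), np.int64(244), np.int64(245), np.int64(244), np.int64(244), np.int64(244), np.int64(245), np.int64(244), np.int64(245), np.int64(244), np.int64(245), np.int64(231), np.int64(244), np.int64(244), np.int64(243), np.int64(242), np.int64(243), np.int64(243), np.int64(242), np.int64(242), np.int64(243), np.int64(242), np.int64(242), np.int64(242), np.int64(243), np.int64(243), np.int64(243), np.int64(243), np.int64(245), np.int64(254), np.int64(95), np.int64(58), np.int64(64), np.int64(65), np.int64(63), np.int64(65), np.int64(64), np.int64(64), np.int64(61), np.int64(66), np.int64(64)]
12 [np.int64(67), np.int64(66), np.int64(68), np.int64(69), np.int64(68), np.int64(68), np.int64(68), np.int64(63), np.int64(78
[... 3670 characters left out ...]
t64(90), np.int64(65), np.int64(85), np.int64(96), np.int64(98), np.int64(97), np.int64(95), np.int64(96)]
300 [np.int64(244), np.int64(244), np.int64(246), np.int64(215), np.int64(210), np.int64(232), np.int64(231), np.int64(232), np.int64(227), np.int64(202), np.int64(149), np.int64(116), np.int64(83), np.int64(80), np.int64(94), np.int64(94), np.int64(97), np.int64(95), np.int64(92), np.int64(92)]
308 [np.int64(159), np.int64(208), np.int64(233), np.int64(231), np.int64(231), np.int64(231), np.int64(231), np.int64(232), np.int64(226), np.int64(198), np.int64(146), np.int64(102), np.int64(73), np.int64(79), np.int64(95), np.int64(91), np.int64(93), np.int64(92), np.int64(92), np.int64(95)]
```

View pics/w3c.png

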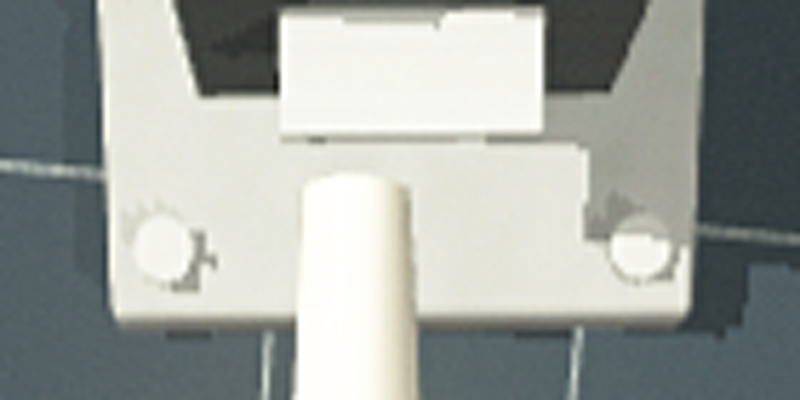

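Run:
```python
from h import *
c=load('w3'); y=np.radians(5.0); X=np.array([np.cos(y),np.sin(y)]);Y=np.array([-X[1],X[0]])
L=onz(c,238.6,10,.067);Rr=onz(c,284.9,10,.067); print(L,Rr,np.linalg.norm(L-Rr))
F=onz(c,261.8,23.2,.067)[:2]; print('lip front',F,'axis from lip',F+X*0.047)
l=onz(c,208.5,30,.015);r=onz(c,312,30,.015); print(np.linalg.norm(l-r))
b=onz(c,261,54,.015)[:2]; print('base front',b, 'axis',b+X*0.060)
m=(l+r)[:2]/2; print('axis lateral (Y coord): lip',F@Y,'base',m@Y,'top-view est',np.array([.6172,-.181])@Y, 'X:',(F+X*.047)@X,(b+X*.06)@X,np.array([.6172,-.181])@X)
```

```text
[ 0.57955906 -0.16856284  0.067     ] [ 0.58255046 -0.2044002   0.067     ] 0.035961990061661064
lip front [ 0.57197384 -0.18735373] axis from lip [ 0.61879499 -0.18325741]
0.09871905538342884
base front [ 0.56036401 -0.18930942] axis [ 0.6201357  -0.18408008]
axis lateral (Y coord): lip -0.23649159447938184 base -0.23664297197069428 top-view est -0.23410376477846057 X: 0.6004683516179321 0.601732257112709 0.5990761782248992
```

Run:
```python
from h import *
plan([0.4377,-0.1989,0.0692],5.0)
```

```text
t 7.05 pos [ 0.4284 -0.1923  0.156 ] yaw 4.76 tilt 0.04 -> shift [0.0087 0.0074 0.0868] turn -0.0007 F [ 0.4 -0.5 -2.2] w 0.412 j [-0.59 -0.1   1.99 -0.    1.25  0.9 ]
```

Call:
arm_command([
  [[0, 0.007, 0.02, -0.0007, 255], [0, 0.007, 0.05, -0.0007, 255], [0, 0.007, 0.08, -0.0007, 255], [0.005, 0.007, 0.087, -0.0007, 255], [0.009, 0.007, 0.087, -0.0007, 255], [0.009, 0.007, 0.087, -0.0007, 255], [0.009, 0.007, 0.087, -0.0007, 255], [0.009, 0.007, 0.087, -0.0007, 255]],
])

```text
t: 7.85
tool_pos: [0.4396, -0.1994, 0.0707]
orientation: [3.137, 0.138, 0.003]
ft_force: [0.1, 0.7, -1.1]
gripper_width: 0.41
```

Run:
```python
from h import *
plan([0.4377,-0.1989,0.0692],5.0)
c=cap('wrist','w4'); cap('side','s4')
im=load('w4')['image'][:160,170:350,::-1]; s=load('s4')['image'][120:220,220:360,::-1]
cv2.imwrite('pics/c4.png',np.hstack([cv2.resize(im,(400,356)),cv2.resize(s,(400,356),interpolation=cv2.INTER_CUBIC)]))
```

```text
t 7.85 pos [ 0.4396 -0.1994  0.0707] yaw 5.02 tilt 0.14 -> shift [-0.0018 -0.0006  0.0015] turn 0.0001 F [ 0.1  0.7 -1.1] w 0.41 j [-0.59  0.05  2.02 -0.    1.07  0.89]
```

View pics/c4.png

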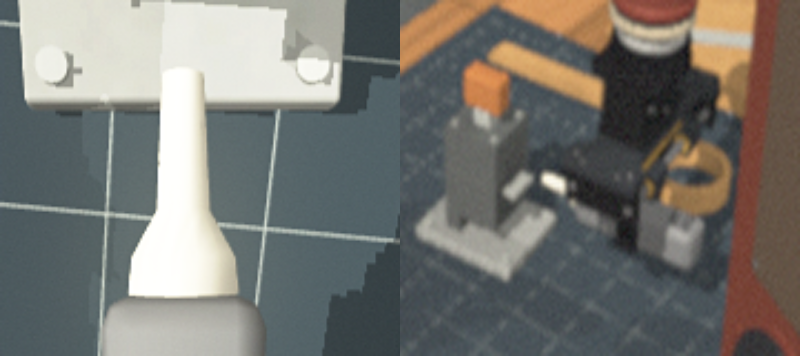

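The nozzle is centred between the base bolts, level, about 40 mm out. I'll hold it there for 2 s.

Call:
arm_command([
  [[0, 0, 0, 0, 255], [0, 0, 0, 0, 255], [0, 0, 0, 0, 255], [0, 0, 0, 0, 255], [0, 0, 0, 0, 255], [0, 0, 0, 0, 255], [0, 0, 0, 0, 255], [0, 0, 0, 0, 255], [0, 0, 0, 0, 255], [0, 0, 0, 0, 255]],
])

```text
t: 8.95
tool_pos: [0.4386, -0.1988, 0.0692]
orientation: [-3.139, -0.137, 0.0]
ft_force: [-0.2, -1.6, -2.3]
gripper_width: 0.411
```

Call:
arm_command([
  [[0, 0, 0, 0, 255], [0, 0, 0, 0, 255], [0, 0, 0, 0, 255], [0, 0, 0, 0, 255], [0, 0, 0, 0, 255], [0, 0, 0, 0, 255], [0, 0, 0, 0, 255], [0, 0, 0, 0, 255], [0, 0, 0, 0, 255], [0, 0, 0, 0, 255]],
])

```text
t: 9.95
tool_pos: [0.4386, -0.1988, 0.0692]
orientation: [-3.139, -0.137, 0.0]
ft_force: [-0.4, 0.4, -2.8]
gripper_width: 0.409
```

Run:
```python
from h import *
plan([0.4377,-0.1989,0.0692],5.0)
plan([0.455,0.05,0.09],5.0)
```

```text
t 9.95 pos [ 0.4386 -0.1988  0.0692] yaw 5.01 tilt 0.0 -> shift [-0.0009  0.0001  0.    ] turn 0.0 F [-0.4  0.4 -2.8] w 0.409 j [-0.59  0.05  2.02  0.    1.07  0.89]
t 9.95 pos [ 0.4386 -0.1988  0.0692] yaw 5.01 tilt 0.0 -> shift [ 0.038  -0.2464 -0.0208] turn 0.0 F [-0.4  0.4 -2.8] w 0.409 j [-0.59  0.05  2.02  0.    1.07  0.89]
```

Call:
arm_command([
  [[-0.015, 0, 0, 0, 255], [-0.03, -0.01, -0.01, 0, 255], [-0.03, -0.035, -0.01, 0, 255], [-0.02, -0.07, -0.01, 0, 255], [-0.01, -0.11, -0.01, 0, 255], [0.01, -0.15, -0.01, 0, 255], [0.02, -0.19, -0.01, 0, 255], [0.03, -0.225, 0, 0, 255], [0.038, -0.255, 0, 0, 255], [0.038, -0.28, 0, 0, 255]],
])

```text
t: 10.95
tool_pos: [0.4525, 0.0853, 0.0692]
orientation: [-3.138, -0.139, -0.001]
ft_force: [0.1, 0.5, -2.2]
gripper_width: 0.41
```

Run:
```python
from h import *
plan([0.455,0.08,0.0068],5.0)
```

```text
t 10.95 pos [0.4525 0.0853 0.0692] yaw 5.07 tilt 0.03 -> shift [0.002  0.0056 0.0624] turn 0.0002 F [ 0.1  0.5 -2.2] w 0.41 j [ 0.01 -0.    2.08  0.    1.07  1.5 ]
```

Call:
arm_command([
  [[0, 0, 0.015, 0, 255], [0, 0, 0.03, 0, 255], [0, 0, 0.042, 0, 255], [0, 0, 0.05, 0, 255], [0, 0, 0.055, 0, 255], [0, 0, 0.058, 0, 255], [0, 0, 0.06, 0, 255], [0, 0, 0.061, 0, 255], [0, 0, 0.061, 0, 255], [0, 0, 0.061, 0, 255]],
])

```text
t: 11.95
tool_pos: [0.4524, 0.0835, 0.0085]
orientation: [3.139, 0.137, 0.001]
ft_force: [0.3, -0.2, -1.9]
gripper_width: 0.415
```

Run:
```python
from h import *
plan([0.455,0.08,0.0065],5.0)
```

```text
t 11.95 pos [0.4524 0.0835 0.0085] yaw 5.0 tilt 0.03 -> shift [0.0023 0.0037 0.002 ] turn 0.0 F [ 0.3 -0.2 -1.9] w 0.415 j [0.01 0.11 2.1  0.   0.93 1.49]
```

Call:
arm_command([
  [[0, 0, 0.001, 0, 255], [0, 0, 0.002, 0, 255], [0, 0, 0.0022, 0, 255], [0, 0, 0.0022, 0, 255], [0, 0, 0.0022, 0, 255]],
])

```text
t: 12.45
tool_pos: [0.4522, 0.0835, 0.0062]
orientation: [3.139, 0.137, 0.0]
ft_force: [0.1, 0.8, 0.3]
gripper_width: 0.411
```

Call:
arm_command([
  [[0, 0, 0, 0, 150], [0, 0, 0, 0, 120], [0, 0, 0, 0, 80], [0, 0, 0, 0, 40], [0, 0, 0, 0, 0], [0, 0, 0, 0, 0], [0, 0, 0, 0, 0], [0, 0, 0, 0, 0]],
])

```text
t: 13.25
tool_pos: [0.452, 0.0835, 0.006]
orientation: [-3.139, -0.137, 0.0]
ft_force: [0.7, -0.3, -0.2]
gripper_width: 0.948
```

Run:
```python
from h import *
plan([0.455,0.08,0.0065],5.0)
```

```text
t 13.25 pos [0.452  0.0835 0.006 ] yaw 5.01 tilt 0.0 -> shift [ 0.0027  0.0037 -0.0005] turn 0.0 F [ 0.7 -0.3 -0.2] w 0.948 j [0.01 0.11 2.1  0.   0.93 1.49]
```

Call:
arm_command([
  [[0, 0, -0.03, 0, 0], [0, 0, -0.08, 0, 0], [0, 0, -0.13, 0, 0], [0, 0, -0.18, 0, 0], [0, 0.01, -0.225, 0, 0], [0, 0.05, -0.245, 0, 0], [0.01, 0.1, -0.245, 0, 0], [0.015, 0.15, -0.245, 0, 0], [0.02, 0.2, -0.245, 0, 0], [0.03, 0.24, -0.245, 0, 0]],
])

```text
t: 14.25
tool_pos: [0.5027, -0.1556, 0.2512]
orientation: [3.138, 0.136, 0.0]
ft_force: [0.5, 0.9, 0.3]
gripper_width: 0.999
```

Call:
arm_command([
  [[0, 0.035, 0, 0, 0], [0, 0.035, 0, 0, 0], [0, 0.035, 0, 0, 0], [0, 0.035, 0, 0, 0], [0, 0.035, 0, 0, 0], [0, 0.035, 0, 0, 0]],
])

```text
t: 14.85
tool_pos: [0.506, -0.1867, 0.2512]
orientation: [3.138, 0.14, 0.0]
ft_force: [0.2, -0.1, 0.3]
gripper_width: 1.002
```

Run:
```python
from h import *
c=cap('wrist','w5'); plan([0.51,-0.19,0.25],5.0,c['state']); cap('top','t5'); cap('side','s5')
cv2.imwrite('pics/c5.png',np.hstack([load('w5')['image'][:,:,::-1][:260],np.zeros((260,1,3),np.uint8)]))
t=load('t5')['image'][90:270,60:400,::-1]; cv2.imwrite('pics/t5c.png',cv2.resize(t,(680,360)))
```

```text
t 14.85 pos [ 0.506  -0.1867  0.2512] yaw 5.1 tilt 0.02 -> shift [0.0037 0.0036 0.0012] turn 0.0003 F [ 0.2 -0.1  0.3] w 1.002 j [-0.5  -0.    1.72  0.    1.43  0.98]
```

View pics/c5.png

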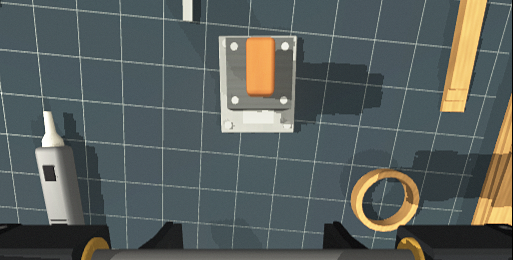

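View pics/t5c.png

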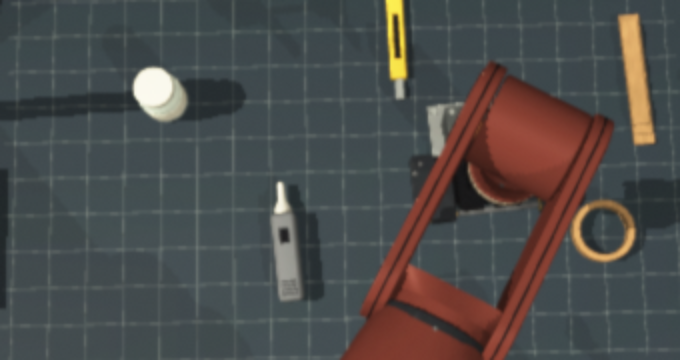

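View pics/s5.png

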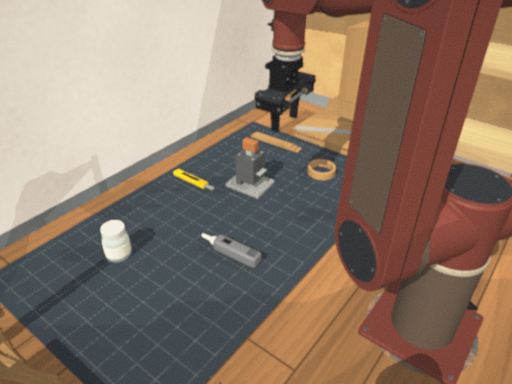

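The duster lies flat on the mat at crop (285,245), and nothing else has moved. The punch head is at wrist (260,66).

Run:
```python
from h import *
c=load('w5'); im=c['image'].astype(int); W=cloud(c)
v,u=np.mgrid[:384,:512]; roi=(u>225)&(u<300)&(v<120)
m=(roi&(im[:,:,0]-im[:,:,2]>70)).astype(np.uint8)
def fit(m,z):
    cs,_=cv2.findContours(m,0,2); q=max(cs,key=cv2.contourArea)[:,0].astype(float)
    p=np.array([onz(c,a,b,z)[:2] for a,b in q],np.float32); print(cv2.minAreaRect(p))
fit(m,.163); zz=W[:,:,2]; print('topz',np.nanmedian(zz[50:80,252:268]), cv2.boundingRect(m))
mt=(roi&(m>0)&(zz>0.157)).astype(np.uint8); fit(mt,.163); print(cv2.boundingRect(mt))
for y in (60,70,80):
    x=np.where(m[y])[0]; print(y,x.min(),x.max(),onz(c,(x.min()+x.max())/2,y,.163)[:2]@np.array([-np.sin(np.radians(5)),np.cos(np.radians(5))]))
# screws / block top
b=(roi&(zz>0.108)&(zz<.125)|(m>0)).astype(np.uint8); fit(b,.118)
```

```text
((0.6179418563842773, -0.18285055458545685), (0.04345172271132469, 0.02312476746737957), 5.082427978515625)
topz 0.16179186238949358 (246, 37, 29, 59)
((0.6183757781982422, -0.18291276693344116), (0.04269109666347504, 0.023100385442376137), 4.729354381561279)
(246, 37, 29, 58)
60 246 274 -0.23588849632853115
70 246 274 -0.23594963962600082
80 246 274 -0.23601183513750484
((0.6191264390945435, -0.18278419971466064), (0.06351685523986816, 0.06374721229076385), 5.093428611755371)
```

Run:
```python
from h import *
plan([0.6183,-0.1829,0.215],5.0)
```

```text
t 15.0 pos [ 0.506  -0.1872  0.2512] yaw 5.07 tilt 0.02 -> shift [0.1122 0.0056 0.0362] turn 0.0002 F [ 0.6  0.3 -0.9] w 0.997 j [-0.5  -0.    1.71  0.    1.43  0.98]
```

Call:
arm_command([
  [[0.03, 0.004, 0, 0.0002, 0], [0.07, 0.0055, 0, 0.0002, 0], [0.1, 0.0055, 0.01, 0.0002, 0], [0.112, 0.0055, 0.025, 0.0002, 0], [0.112, 0.0055, 0.036, 0.0002, 0], [0.112, 0.0055, 0.036, 0.0002, 0], [0.112, 0.0055, 0.036, 0.0002, 0], [0.112, 0.0055, 0.036, 0.0002, 0], [0.112, 0.0055, 0.036, 0.0002, 0], [0.112, 0.0055, 0.036, 0.0002, 0]],
])

```text
t: 16.0
tool_pos: [0.6181, -0.1839, 0.2161]
orientation: [3.138, 0.135, 0.002]
ft_force: [-0.3, 0.0, 1.0]
gripper_width: 0.999
```

Run:
```python
from h import *
c=cap('wrist','w6');plan([0.6183,-0.1829,0.129],5.0,c['state'])
```

```text
t 16.0 pos [ 0.6181 -0.1839  0.2161] yaw 4.91 tilt 0.09 -> shift [ 0.0002 -0.001   0.0871] turn -0.0002 F [-0.3  0.   1. ] w 0.999 j [-0.41  0.27  1.48  0.    1.39  1.07]
```

View pics/w6.png

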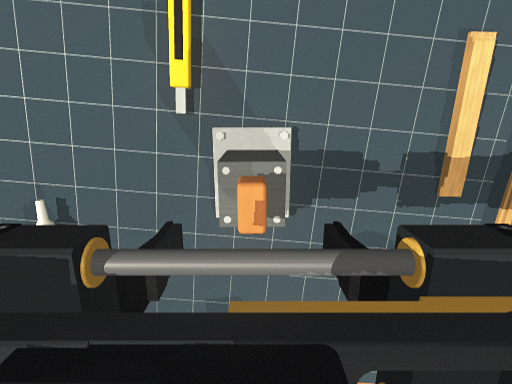

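Run:
```python
from h import *
c=load('w6'); im=c['image'].astype(int); s=c['state'];Rm=R.from_rotvec(s['orientation']).as_matrix()
m=(im[:,:,0]-im[:,:,2]>70)
for y in (195,205,215,222):
    x=np.where(m[y,225:290])[0]+225; print(y,x.min(),x.max(),(Rm.T@(onz(c,(x.min()+x.max())/2,y,.163)-s['tool_pos'])).round(4))
```

```text
195 237 266 [ 0.0134 -0.001   0.0531]
205 237 266 [ 0.0052 -0.001   0.0531]
215 237 265 [-0.0032 -0.0014  0.0531]
222 237 265 [-0.0091 -0.0014  0.0531]
```

Call:
arm_command([
  [[0, -0.001, 0.03, 0, 0], [0, -0.001, 0.055, 0, 0], [0, -0.001, 0.075, 0, 0], [0, -0.001, 0.084, 0, 0], [0, -0.001, 0.086, 0, 0], [0, -0.001, 0.086, 0, 0], [0, -0.001, 0.086, 0, 0], [0, -0.001, 0.086, 0, 0]],
])

```text
t: 16.85
tool_pos: [0.6188, -0.1829, 0.1305]
orientation: [3.138, 0.135, 0.003]
ft_force: [-1.0, -0.5, 0.9]
gripper_width: 0.997
```

Run:
```python
from h import *
plan([0.6183,-0.1829,0.129],5.0)
```

```text
t 16.85 pos [ 0.6188 -0.1829  0.1305] yaw 4.94 tilt 0.14 -> shift [-0.0005 -0.0001  0.0015] turn -0.0002 F [-1.  -0.5  0.9] w 0.997 j [-0.41  0.34  1.56  0.    1.24  1.08]
```

Call:
arm_command([
  [[0, 0, 0, -0.0002, 60], [0, 0, 0, -0.0002, 120], [0, 0, 0, -0.0002, 160], [0, 0, 0, -0.0002, 175], [0, 0, 0, -0.0002, 200], [0, 0, 0, -0.0002, 200], [0, 0, 0, -0.0002, 200], [0, 0, 0, -0.0002, 200], [0, 0, 0, -0.0002, 200], [0, 0, 0, -0.0002, 200]],
], grip_force=6)

```text
t: 17.85
tool_pos: [0.6179, -0.1826, 0.129]
orientation: [3.138, 0.137, -0.0]
ft_force: [0.1, -0.2, 0.7]
gripper_width: 0.278
```

Run:
```python
from h import *
for i in range(1):
    s=bot.get_state(); Rm=R.from_rotvec(s['orientation']).as_matrix(); print('tool F',(Rm.T@s['ft_force']).round(1),'tau',(Rm.T@s['wrist_torque']).round(2))
plan([0.6183,-0.1829,0.129],5.0)
```

```text
tool F [ 0.1  0.2 -0.7] tau [0.03 0.02 0.  ]
t 17.85 pos [ 0.6179 -0.1826  0.129 ] yaw 5.01 tilt 0.01 -> shift [0.0004 0.0003 0.    ] turn 0.0 F [ 0.1 -0.2  0.7] w 0.278 j [-0.41  0.34  1.56 -0.    1.24  1.07]
```

Call:
arm_command([
  [[0, 0, 0, 0, 255], [0, 0, 0, 0, 255], [0, 0, 0, 0, 255], [0, 0, 0, 0, 255]],
], grip_force=35)

```text
t: 18.25
tool_pos: [0.6179, -0.1826, 0.129]
orientation: [3.139, 0.137, -0.0]
ft_force: [-0.2, -0.5, 0.6]
gripper_width: 0.274
```

```bash
cat >> h.py <<'E'
def st():
    s=bot.get_state(); Rm=R.from_rotvec(s['orientation']).as_matrix(); print('t',round(s['t'],2),'pos',s['tool_pos'].round(4),'tool F',(Rm.T@s['ft_force']).round(1),'tau',(Rm.T@s['wrist_torque']).round(2),'w',round(s['gripper_width'],3),'tilt',np.degrees(np.arccos(-Rm[2,2])).round(2))
E
python3 -c "
from h import *
st()"
```

```text
t 18.25 pos [ 0.6179 -0.1826  0.129 ] tool F [-0.2  0.5 -0.6] tau [-0.12 -0.01 -0.01] w 0.274 tilt 0.01
```

Call:
arm_command([
  [[0, 0, -0.001, 0, 255], [0, 0, -0.002, 0, 255], [0, 0, -0.003, 0, 255], [0, 0, -0.004, 0, 255], [0, 0, -0.005, 0, 255], [0, 0, -0.005, 0, 255]],
])

```text
t: 18.85
tool_pos: [0.6179, -0.1824, 0.1341]
orientation: [-3.138, -0.137, 0.0]
ft_force: [0.6, -0.1, -5.4]
gripper_width: 0.274
```

```bash
python3 -c "
from h import *
st()"
```

```text
t 18.85 pos [ 0.6179 -0.1824  0.1341] tool F [0.6 0.1 5.4] tau [0.02 0.02 0.03] w 0.274 tilt 0.01
```

The pull is about 5 N, roughly the punch's weight, with no side force. I'll continue.

Call:
arm_command([
  [[0, 0, -0.002, 0, 255], [0, 0, -0.004, 0, 255], [0, 0, -0.006, 0, 255], [0, 0, -0.008, 0, 255], [0, 0, -0.01, 0, 255], [0, 0, -0.012, 0, 255], [0, 0, -0.014, 0, 255], [0, 0, -0.015, 0, 255], [0, 0, -0.015, 0, 255], [0, 0, -0.015, 0, 255]],
])

```text
t: 19.85
tool_pos: [0.6179, -0.1826, 0.149]
orientation: [-3.139, -0.137, 0.0]
ft_force: [0.9, 0.5, -5.3]
gripper_width: 0.268
```

```bash
python3 -c "
from h import *
st()"
```

```text
t 19.85 pos [ 0.6179 -0.1826  0.149 ] tool F [ 0.9 -0.4  5.3] tau [ 0.06 -0.02  0.02] w 0.268 tilt 0.0
```

Call:
arm_command([
  [[0, 0, -0.002, 0, 255], [0, 0, -0.004, 0, 255], [0, 0, -0.006, 0, 255], [0, 0, -0.008, 0, 255], [0, 0, -0.01, 0, 255], [0, 0, -0.012, 0, 255], [0, 0, -0.014, 0, 255], [0, 0, -0.015, 0, 255], [0, 0, -0.015, 0, 255], [0, 0, -0.015, 0, 255]],
])

```text
t: 20.85
tool_pos: [0.6179, -0.1826, 0.164]
orientation: [-3.139, -0.137, 0.0]
ft_force: [-0.7, 0.3, -6.1]
gripper_width: 0.276
```

```bash
python3 -c "
from h import *
st(); cap('wrist','w7'); c=cap('side','s7'); st()
cv2.imwrite('pics/s7c.png',cv2.resize(c['image'][120:200,210:290,::-1],(600,600),interpolation=cv2.INTER_CUBIC))"
```

```text
t 20.85 pos [ 0.6179 -0.1826  0.164 ] tool F [-0.6 -0.4  6.1] tau [ 0.03 -0.02 -0.06] w 0.276 tilt 0.0
t 20.95 pos [ 0.6178 -0.1825  0.1638] tool F [-0.4 -0.7  5.6] tau [ 0.02 -0.06  0.02] w 0.271 tilt 0.02
```

View pics/s7c.png

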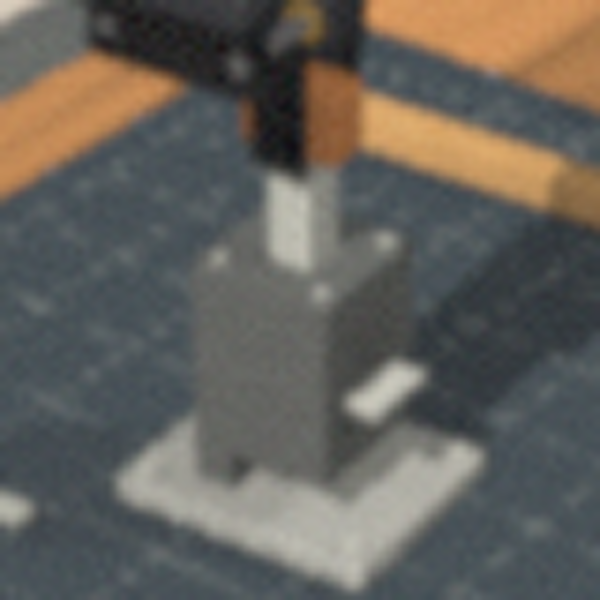

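View pics/w7.png

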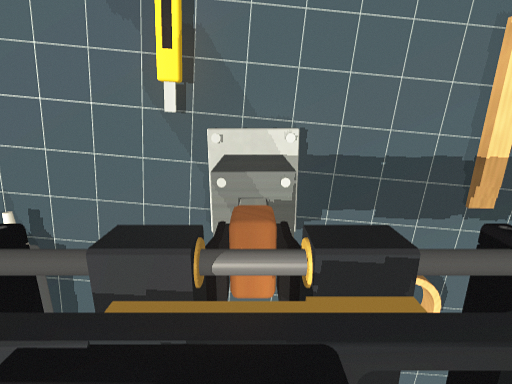

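The punch has risen about 35 mm and the shank is showing. The last 5 mm comes next.

Call:
arm_command([
  [[0, 0, -0.001, 0, 255], [0, 0, -0.002, 0, 255], [0, 0, -0.003, 0, 255], [0, 0, -0.004, 0, 255], [0, 0, -0.005, 0, 255], [0, 0, -0.005, 0, 255], [0, 0, -0.005, 0, 255], [0, 0, -0.005, 0, 255], [0, 0, -0.005, 0, 255]],
])

```text
t: 21.85
tool_pos: [0.6178, -0.1826, 0.1689]
orientation: [-3.139, -0.137, 0.0]
ft_force: [-0.1, 0.4, -5.2]
gripper_width: 0.274
```

```bash
python3 -c "
from h import *
st(); c=cap('side','s8')
w=cap('wrist','w8')
cv2.imwrite('pics/s8c.png',np.hstack([cv2.resize(c['image'][135:170,230:265,::-1],(400,400),interpolation=cv2.INTER_CUBIC),cv2.resize(w['image'][150:260,200:310,::-1],(400,400))]))
a=np.radians(5);X=np.array([np.cos(a),np.sin(a),0]);Y=np.array([-np.sin(a),np.cos(a),0]);o=np.array([.6183,-.1829,0])
# faces seen from side: +y face and -x face; project shank edge at stand top, head bottom
for z in (.1165,.118,.1195,.171): print(z,[np.round(proj(c,o+sx*X*.01+Y*sy*.01+[0,0,z]),1) for sx,sy in((-1,1),(1,1),(-1,-1))])
for n in('w5','w8'):
  C=load(n);W=cloud(C);m=(C['image'][:,:,0].astype(int)-C['image'][:,:,2]>60);m[120 if n=='w5' else 245:]=0;m[:,:228]=0;m[:,290:]=0
  print(n,'head top z',np.nanpercentile(W[:,:,2][m],[50,80]))
"
```

```text
t 21.85 pos [ 0.6178 -0.1826  0.1689] tool F [-0.1 -0.4  5.2] tau [ 0.08 -0.02  0.05] w 0.274 tilt 0.01
0.1165 [array([251.4, 156.1]), array([245.8, 154.1]), array([255.1, 153.2])]
0.118 [array([251.4, 155.7]), array([245.8, 153.7]), array([255.1, 152.7])]
0.1195 [array([251.4, 155.2]), array([245.8, 153.3]), array([255.1, 152.3])]
0.171 [array([251.5, 139.9]), array([245.7, 138.1]), array([255.2, 137.1])]
w5 head top z [0.16144294 0.16216125]
w8 head top z [0.20038803 0.20162547]
```

View pics/s8c.png

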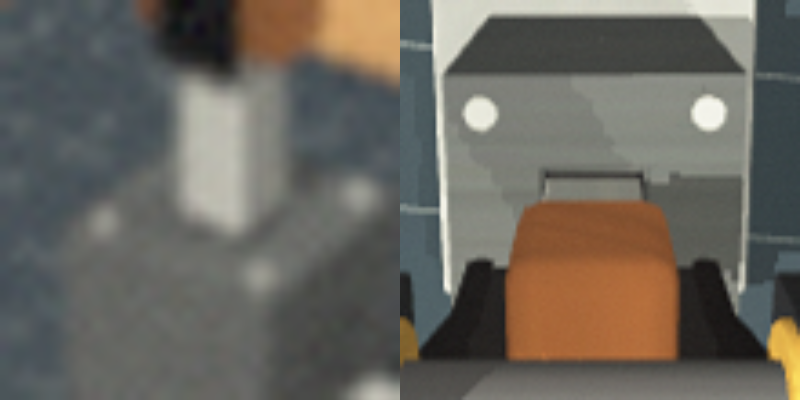

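Call:
arm_command([
  [[0, 0, 0, 0, 255], [0, 0, 0, 0, 255], [0, 0, 0, 0, 255], [0, 0, 0, 0, 255], [0, 0, 0, 0, 255]],
])

```text
t: 22.45
tool_pos: [0.6179, -0.1826, 0.169]
orientation: [-3.139, -0.137, 0.0]
ft_force: [0.2, -0.3, -5.8]
gripper_width: 0.27
```

```bash
python3 -c "
from h import *
st(); print(bot.sign_off())"
```

```text
t 22.45 pos [ 0.6179 -0.1826  0.169 ] tool F [0.1 0.3 5.8] tau [ 0.03 -0.01  0.  ] w 0.27 tilt 0.0
the job is handed in; nothing more can be done
None
```

The job is done and was handed in at 22.5 s of the 61 s allowed.

- **Duster:** I held its nozzle level, about 40 mm in front of the dust window and centred on it, for about 2 s. Then I laid it flat on clear mat and let go. The overhead and side pictures afterwards showed it flat and the other things unmoved.
- **Punch:** I gripped the wooden head at 35 N and drew it straight up. The pull was about 5–6 N, with side force around 1 N or less and no tilt. I was still holding it there when I handed in.
- **Last checks:** the gripper rose 40.0 mm. The wrist depth camera gave the head's rise as 39–39.5 mm, within its error, so there was no clear slip. The side picture is too coarse to show the 3 mm groove clearly; there is only a hint of it at the bore mouth. I took no overhead picture after the punch was raised.

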